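# Hold the spring clip open over the stock card

### The arm

A 7-joint arm with a two-finger parallel gripper is mounted at the origin on the work surface. World frame = base frame: x ahead of the robot, y to its left, z up, the work surface at z = 0. Lengths are in mm, angles in rad, forces in N, time in s.
With the tool pointing down it reaches from about 400 to 875 mm from the base axis. Payload 4.4 kg.
Tool frame: the origin (TCP) lies midway between the tips of the shut fingers; the grasp point (between the pads) lies 19 mm behind it; z points along the fingers, y is the direction in which the jaws open and shut (so a half turn about z gives the same grasp; the last joint's range is limited). The gripper opens to 85 mm and grips with 20 to 120 N. Pads are 22 mm wide; open, the fingers measure 114 mm over their backs; the gripper's body (76 mm by 85 mm) begins 54 mm behind the grasp point. The pads swing forward as they close: fully open they stand 13 mm farther back than shut.
Start: joints at [-1.349, 0.628, 0.038, 1.517, -0.027, 0.996, -0.02], TCP at [184.474, 623.287, 231.313] pointing down, gripper open.
Joint ranges: [-3.06, 3.06], [-0.37, 2.12], [-1.25, 1.32], [0.18, 2.47], [-1.1, 4.24], [0.23, 1.98], [-2.94, 2.94]. Speed limits (rad/s): [2.57, 2.57, 3.14, 3.14, 3.14, 3.14, 3.14].

### API

Orientations are given as [roll, pitch, yaw] about the fixed x, y, z axes, in that order (R = Rz(yaw) Ry(pitch) Rx(roll)).
In Python, from cell import * gives the robot as it stands. The module is installed in compiled form; this text tells all that it offers.
- The arm moves only by the tool move_arm, never from a script. Its argument "series" is a list of rows, each a list of 2 entries, a list of its own where there are three numbers: the shift along the tool's x, y, z in m, then the turn about the tool's z in rad. In form: [[[x, y, z], yaw], ...]. A call has 1 to 5 rows; each row is the pose to reach, as a shift and turn from the pose measured when the call began, along the tool's axes at that moment; what a row does not reach only later rows make up. A row lasts 1/8 s, in which the tool goes at most 62.5 mm and 10.7 degrees, less where a joint would pass 70% of its speed; a pose out of reach is approached as far as the arm can. A call with a gripper value outside its range is refused whole. "claw" is the opening, from 0 (shut) to 1 (fully open), set as the call begins (left out, the last holds). The fingers move at their own pace and stop on an object; the grip force is fixed at half the most. Time passes only in rows, so rows that repeat a pose let the fingers close. It gives the time, the measured TCP pose, the force and the opening at its end, in the units of the state.
- read_state(): the state, without advancing time (a new reading comes with each control period).
- get_image(name): name is "side" or "top"; returns the picture (400x640x3 uint8, blue, green, red); there is no depth.
- camera_model(name): a dict with "fov_y" (degrees; the focal length in pixels is half the picture's height over the tangent of half this angle, whatever the lens; pixels are square), "cx", "cy" (the principal point, pixels), "pose" (4x4, takes a point from camera to world coordinates). Camera axes: x right, y down, z forward; pixel columns grow to the right and rows downward; lengths in mm; the calibration is good to about 2 mm. A picture is of the moment at which its call begins. camera_model takes no time and is no camera call.
- finish_job(): hands the job in, once; it reports no verdict.
The state is a dict: "clock": time; "qpos": joint angles; "qd": joint speeds; "tau": joint torques, N m; "eef_pos": TCP position; "tool_rot": TCP orientation; "force": force on the tool from outside, world axes, zero at the start; "torque": the same for the moment, N m; "width": finger opening in mm.
Only numpy, scipy, OpenCV 4.12 (cv2) and the standard library are available. Lean on these libraries where they do the work, as an engineer would, in place of code of your own. Each camera call takes 0.05 s, during which the arm holds its last target. There are 200 camera calls.

### The job

Squeeze the blue spring clip wide open where it sits on the crate's rim, lift it off still open, and bring it down over the middle of the stock card's top edge so that it gapes around the card: one jaw well down (1 cm or more) on each side, square to the card, clear of it on both sides. Finish holding it there, squeezed wide open and touching nothing but your fingers, so that a colleague can slip the new count sheet in under it. Do not shift the card's stand or the silverware.

Things in the scene. Friction and masses are not known exactly. Their poses are not given: they have to be found in the camera images.
- clip: blue plastic spring clip, 60 mm wide (y, along its pivot pin), 76 mm tall, about 50 g, upright astride the crate's near wall and gripping it: jaws down, two tails up. Origin: on the pin at mid width, 17 mm above the rim. At the start x is the way it opens and is squeezed, z up. The frame belongs to the half on its -x side, so it leans up to 0.27 rad about the pin as the clip is squeezed
- clip_jaw (a joint): angle between the clip's two halves: 0 jaws shut, 0.13 on the 4 mm rim, 0.66 fully open against its stop (tails parallel, 16 mm over their outsides; jaws gaping 22 mm, tips 33 mm below the pin). Squeezing the tails about the pin opens it against a spring (0.30 N m/rad, 0.20 N m on the rim): about 5 N at the tail tops to begin, 10 N at the stop, up to twice that near the pin
- clip_tail_a (a point): outer top edge of the tail on the clip's -x side, at mid width, 40 mm above the pin. The tails are 34 mm wide and 3 mm thick; on the rim they lean outwards from 17 mm over their outsides at the pin to 38 mm at their tops
- clip_tail_b (a point): the same on the clip's +x side
- clip_tip_a (a point): inner lower edge of the jaw on the clip's -x side, at mid width: 35 mm below the pin, 18 mm below the rim at the start
- clip_tip_b (a point): the same on the clip's +x side
- crate: fixed grey open-topped plastic crate, 180 (x) by 260 (y) by 90 mm high, walls 4 mm, holding six lidded sugar pots that stay below the rim; the clip sits on its -x long wall, nearest the robot, somewhere along it. Origin: centre of the underside
- card: stiff white stock card, 210 wide (y) by 3 mm thick (x), red header band and grey lines, upright in a dark wooden foot 75 (x) by 150 (y) by 22 mm; about 0.9 kg in all, loose on the table. Origin: centre of the foot's underside, in the card's plane; x square to the card's face, y along its top edge, z up. The top edge is level, 160 mm above the table
- card_edge (a point): middle of the stock card's top edge, 160 mm above the origin of the card
- coupe: brass-coloured ice cup on a stem, 108 mm tall, 96 mm across its rim, loose, standing about 100 mm behind the card; to be left alone. Origin: centre of the underside
- sugar: lidded glass sugar bowl on its silver saucer, one piece, 120 mm across, 92 mm tall, loose; to be left alone. Origin: centre of the underside
- cruet: silver condiment stand with two amber pots and a ring on a stem, 66 by 132 mm, 150 mm tall, loose; to be left alone. Origin: centre of the underside
Not all that is in view belongs to the job. Of the things like the clip, leave any that is pink or red; of the rest the smaller one is meant.

How it is judged:
By the outcome, as a careful person would: the job done as asked, in the order asked, and still so for the second after the job is handed in, while the arm keeps its last pose, push and grip.
It also fails if it takes over 38 s, if anything falls off the work surface, if the arm or the gripper's body presses on something with over 40 N, if the wrist force passes 120 N, or if a joint passes its speed limit or range.

## Working session

There is one attempt and no reset: what is moved stays moved. The work goes in short steps, Python scripts to look and compute and a tool call to move; the robot and the scene stay as the last step left them, time stands still between calls to the robot, and variables do not carry over. Pictures are saved under pics/ and viewed, about 8 in all and at most 12, crops included, and the job is handed in when it is done.

Besides the shell and the picture viewer there is one more tool, called by a JSON object that holds its "name" and its "arguments", one argument or row to a line. move_arm: Moves the arm, as the interface text tells. Its arguments: {"type":"object","properties":{"series":{"type":"array"},"claw":{"type":"number"}},"required":["series"]}

```bash
mkdir -p pics; cat > h.py <<'E'
from cell import *
import numpy as np, cv2
def K(n):
    m=camera_model(n); f=200/np.tan(np.radians(m["fov_y"])/2); return f,m["cx"],m["cy"],np.array(m["pose"])
def ray(n,u,v):
    f,cx,cy,P=K(n); d=P[:3,:3]@np.array([(u-cx)/f,(v-cy)/f,1]); return P[:3,3],d
def onz(n,u,v,z):
    o,d=ray(n,u,v); return o+d*(z-o[2])/d[2]
def proj(n,p):
    f,cx,cy,P=K(n); q=P[:3,:3].T@(np.array(p)-P[:3,3]); return cx+f*q[0]/q[2],cy+f*q[1]/q[2]
def tri(u1,u2):
    A=[];b=[]
    M=np.zeros((3,3));r=np.zeros(3)
    for n,u in (("side",u1),("top",u2)):
        o,d=ray(n,*u); d=d/np.linalg.norm(d); Q=np.eye(3)-np.outer(d,d); M+=Q; r+=Q@o
    return np.linalg.solve(M,r)
E
python3 - <<'E'
from h import *
for n in("side","top"):
    im=get_image(n); cv2.imwrite(f"pics/{n}0.png",im); m=camera_model(n); print(n,m["fov_y"],m["cx"],m["cy"]); print(np.round(m["pose"],3))
print(read_state())
E
```

```text
side 47.375119961514145 317.4853143067611 206.83715504827694
[[-8.980000e-01 -2.410000e-01  3.680000e-01 -6.682700e+01]
 [-4.390000e-01  5.180000e-01 -7.340000e-01  1.124187e+03]
 [-1.400000e-02 -8.210000e-01 -5.710000e-01  9.835960e+02]
 [ 0.000000e+00  0.000000e+00  0.000000e+00  1.000000e+00]]
top 46.8051826321194 321.7208638817019 195.5402419833616
[[ 2.800000e-02 -9.900000e-01  1.400000e-01  2.776750e+02]
 [-9.990000e-01 -3.000000e-02 -1.200000e-02  1.896500e+01]
 [ 1.600000e-02 -1.400000e-01 -9.900000e-01  1.751204e+03]
 [ 0.000000e+00  0.000000e+00  0.000000e+00  1.000000e+00]]
{'clock': 0.1, 'qpos': array([-1.34879934,  0.62925461,  0.0384764 ,  1.5182573 , -0.02698201,
        0.99627995, -0.01997458]), 'qd': array([-0.00081313, -0.00078334, -0.00100364, -0.00343546, -0.00154827,
       -0.00129563, -0.00058891]), 'tau': array([ 4.94644657e-03, -5.64523637e+01,  1.23091824e+00, -1.93972921e+01,
        1.11916795e-02,  5.36496242e-03, -1.47942991e-07]), 'eef_pos': array([184.334225  , 622.74399674, 230.48440718]), 'tool_rot': array([-3.13991295e+00,  5.01945948e-05,  2.85380556e+00]), 'force': array([-0.32433525, -0.58976452, -0.37053511]), 'torque': array([ 0.02267459,  0.04172813, -0.0154099 ]), 'width': 85.36043119816674}
```

View pics/side0.png

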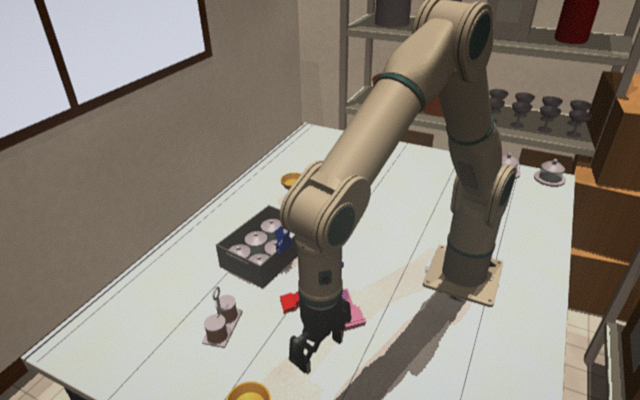

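View pics/top0.png

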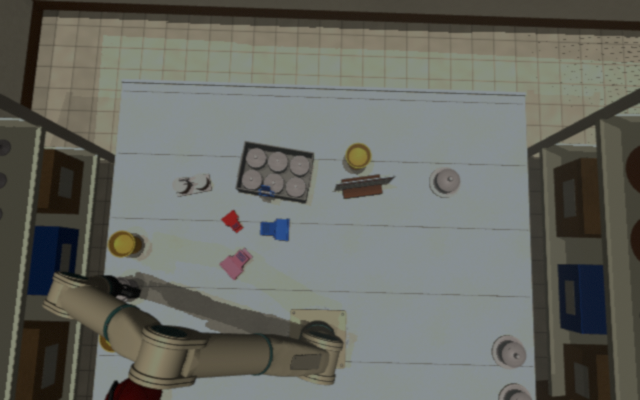

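The side view shows the clip at (283,240) on the crate, with the arm hiding the card. In the top view the crate is at (275,172), the clip at (266,191), the card's top edge runs from (336,189) to (394,178), and the coupe is at (358,156). I'll zoom in on the clip and card.

```bash
python3 - <<'E'
from h import *
im=cv2.imread("pics/top0.png"); c=cv2.resize(im[130:215,230:410],None,fx=4.4,fy=4.4,interpolation=cv2.INTER_CUBIC)
c=cv2.convertScaleAbs(c,alpha=1.5,beta=15)
s=cv2.imread("pics/side0.png"); 
d=cv2.resize(s[195:290,205:310],None,fx=2.2,fy=2.2,interpolation=cv2.INTER_CUBIC); d=cv2.convertScaleAbs(d,alpha=1.5,beta=20)
o=np.zeros((c.shape[0]+d.shape[0],c.shape[1],3),np.uint8); o[:c.shape[0]]=c; o[c.shape[0]:,:d.shape[1]]=d
cv2.imwrite("pics/crop0.png",o); print(o.shape)
for n in ("side","top"):
    q=cv2.imread(f"pics/{n}0.png"); h=cv2.cvtColor(q,cv2.COLOR_BGR2HSV)
    m=cv2.inRange(h,(105,120,30),(130,255,255)); k,l,st,ce=cv2.connectedComponentsWithStats(m)
    for i in range(1,k):
        if st[i,4]>15: print(n,st[i],ce[i].round(1))
E
```

```text
(583, 792, 3)
side [275 227  13  20  92] [279.6 234.7]
top [259 185  11   6  31] [264.2 187.7]
top [261 219  28  22 446] [276.1 228.9]
top [  27  226   34   69 1626] [ 42.9 259.3]
top [ 560  265   46   69 2429] [585.1 298.6]
```

View pics/crop0.png

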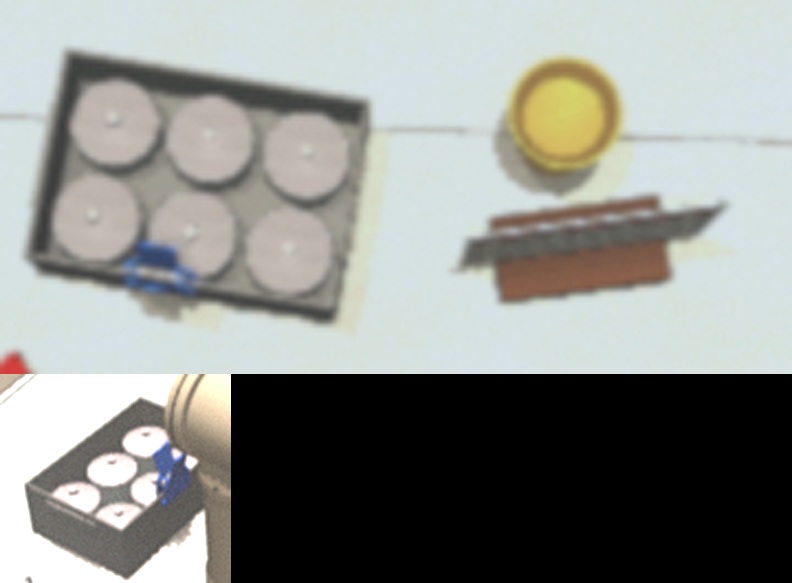

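The crop shows the rim's near wall, crop (35,262)→(335,305), with the clip at about (160,262). The card's top edge runs (467,240)→(727,205). Next I'll work out rough positions.

```bash
python3 - <<'E'
from h import *
c=lambda x,y:(230+x/4.4,130+y/4.4)
P=lambda a,z:onz("top",*c(*a),z)
a,b=P((67,52),90),P((368,100),90); print("far rim",a,b,np.linalg.norm(a-b))
e=P((30,258),90); print("left near",e,np.linalg.norm(a-e))
print("yaw crate",np.degrees(np.arctan2(*-( (b-a)[:2]*[1,-1])[[0,1]])), "left wall dir",np.degrees(np.arctan2((a-e)[1],(a-e)[0])))
d=(b-a)/np.linalg.norm(b-a)
l,r=P((467,240),160),P((727,205),160); print("card",l,r,np.linalg.norm(l-r),(l+r)/2,"yaw x-axis deg",np.degrees(np.arctan2((l-r)[1],(l-r)[0]))-90)
print("clip tri",tri((281.5,238),c(158,258)), P((160,262),107), P((152,243),147),P((158,268),107))
print("TCP proj",proj("top",read_state()["eef_pos"]),proj("side",read_state()["eef_pos"]))
E
```

```text
far rim [704.20041463 285.58969712  90.        ] [671.11166606  32.66683689  90.        ] 255.07810276160438
left near [529.029003   307.11279491  90.        ] 176.48871689480646
yaw crate 172.54658363839152 left wall dir -7.004753732080837
card [543.39490771 -49.86453369 160.        ] [ 577.9994981  -256.49485945  160.        ] 209.5079215691156 [ 560.69720291 -153.17969657  160.        ] yaw x-axis deg 9.507156556553483
clip tri [526.19369676 198.30226368 109.28498901] [526.37497943 198.17578531 107.        ] [535.45400144 200.86763592 147.        ] [521.37433928 199.58366463 107.        ]
TCP proj (np.float64(125.44156332841459), np.float64(284.8533315367223)) (np.float64(320.19452626898845), np.float64(359.26595456894484))
```

{"name": "move_arm", "arguments": {
  "series": [
    [[-0.04,-0.03,-0.03],0.14],
    [[-0.085,-0.06,-0.06],0.28],
    [[-0.13,-0.09,-0.06],0.42],
    [[-0.175,-0.125,-0.06],0.56],
    [[-0.22,-0.155,-0.06],0.7]
  ],
  "claw": 1
}}

```text
clock: 0.72
eef_pos: [352.0, 409.8, 290.7]
tool_rot: [-3.14, 0.001, 2.149]
force: [0.0, 0.7, -0.2]
width: 85.1
```

```bash
cat >> h.py <<'E'
def go(p,ydeg):
    "tool-frame shift (m) and turn to reach TCP p (mm) with tool y along world angle ydeg"
    from scipy.spatial.transform import Rotation as R
    s=read_state(); M=R.from_euler("xyz",s["tool_rot"]).as_matrix()
    d=M.T@(np.array(p)-s["eef_pos"])/1000
    a=np.degrees(np.arctan2(M[1,1],M[0,1])); t=-(ydeg-a); t=(t+90)%180-90
    print("clock",s["clock"],"tcp",s["eef_pos"].round(1),"rot",s["tool_rot"].round(4),"F",s["force"].round(1),"w",round(s["width"],1),"q",s["qpos"].round(2)); print("yang",a.round(2),"shift",d.round(4),"turn",np.radians(t).round(4))
E
python3 -c "
from h import *
go((512,200,290),-7.2)"
```

```text
clock 0.725 tcp [352.  409.8 290.7] rot [-3.1399e+00  1.3000e-03  2.1491e+00] F [ 0.   0.7 -0.2] w 85.1 q [-1.09  0.41  0.26  1.75 -0.12  0.99 -0.21]
yang 33.13 shift [-0.2632  0.0193  0.001 ] turn 0.7039
```

{"name": "move_arm", "arguments": {
  "series": [
    [[-0.055,0.004,0.0],0.14],
    [[-0.11,0.008,0.0],0.28],
    [[-0.165,0.012,0.0],0.42],
    [[-0.22,0.016,0.0],0.56],
    [[-0.263,0.019,0.001],0.704]
  ]
}}

```text
clock: 1.35
eef_pos: [512.7, 197.6, 289.9]
tool_rot: [-3.141, 0.003, 1.439]
force: [-0.6, 0.7, 0.4]
width: 85.4
```

```bash
python3 - <<'E'
from h import *
go((512,200,290),-7.2)
s=get_image("side"); cv2.imwrite("pics/side1.png",s); t=get_image("top"); cv2.imwrite("pics/top1.png",t)
d=cv2.resize(s[190:340,180:400],None,fx=3.6,fy=3.6,interpolation=cv2.INTER_CUBIC); cv2.imwrite("pics/crop1.png",cv2.convertScaleAbs(d,alpha=1.4,beta=15))
E
```

```text
clock 1.35 tcp [512.7 197.6 289.9] rot [-3.1413e+00  2.5000e-03  1.4387e+00] F [-0.6  0.7  0.4] w 85.4 q [-0.74  0.45  0.48  1.73 -0.24  1.01 -0.31]
yang -7.57 shift [ 0.0022 -0.001  -0.0001] turn -0.0065
```

View pics/crop1.png

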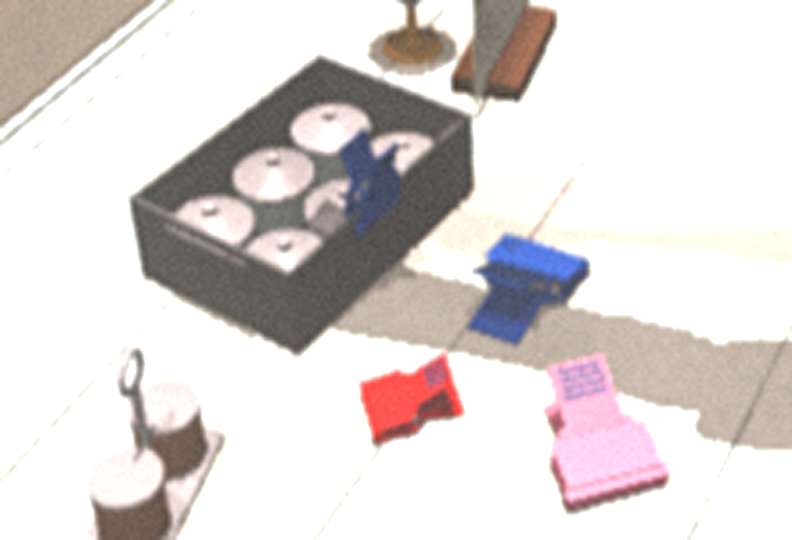

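The crop gives a clean view: near rim corners at crop (299,275) and (470,122). The near jaw's lower edge spans (355,232)–(400,193), and the tail tops are at about (353,139) and (385,153).

```bash
python3 - <<'E'
from h import *
c=lambda x,y:(180+x/3.6,190+y/3.6)
P=lambda a,z:onz("side",*c(*a),z).round(1)
A,B,C,D=P((299,275),90),P((470,122),90),P((135,202),90),P((322,60),90)
print(A,B,C,D,np.linalg.norm(A-B),np.linalg.norm(A-C))
y=(A-B); print("near wall yaw",np.degrees(np.arctan2(-y[0],y[1])), np.degrees(np.arctan2(-(C-D)[0],(C-D)[1])),np.degrees(np.arctan2((C-A)[1],(C-A)[0])))
print("tip",P((355,232),72),P((400,193),72)); print("tail b",P((342,148),147),P((362,130),147)); print("tail a",P((372,160),147),P((398,145),147))
for n in("side","top"):
  im=cv2.imread(f"pics/{n}1.png"); print(n,[np.round(proj(n,p),1) for p in ((512,200,107),(512,200,290))])
s=cv2.imread("pics/side1.png")
d=cv2.resize(s[215:260,260:305],None,fx=12,fy=12,interpolation=cv2.INTER_CUBIC); d=cv2.convertScaleAbs(d,alpha=1.8,beta=20)
t=cv2.imread("pics/top0.png"); e=cv2.resize(t[175:205,250:285],None,fx=9,fy=9,interpolation=cv2.INTER_CUBIC); e=cv2.convertScaleAbs(e,alpha=1.6,beta=20)
# same-crop scale: pad
H=np.zeros((540,540+315,3),np.uint8);H[:,:540]=d;H[:270,540:]=e; H=cv2.resize(H,None,fx=.93,fy=.93);cv2.imwrite("pics/crop2.png",H);print(H.shape)
E
```

```text
[519. 314.  90.] [486.4  73.2  90. ] [694.3 295.1  90. ] [659.1  45.1  90. ] 242.9967077966284 176.31590966217422
near wall yaw -7.709945282016813 -8.014560943306146 -6.153584580676255
tip [516.1 231.4  72. ] [506.5 169.7  72. ]
tail b [531.4 217.2 147. ] [528.6 188.7 147. ]
tail a [500.8 220.7 147. ] [491.1 194.  147. ]
side [array([284.2, 240. ]), array([280.6, 189.5])]
top [array([265.7, 193.5]), array([259.7, 185.2])]
(502, 795, 3)
```

View pics/crop2.png

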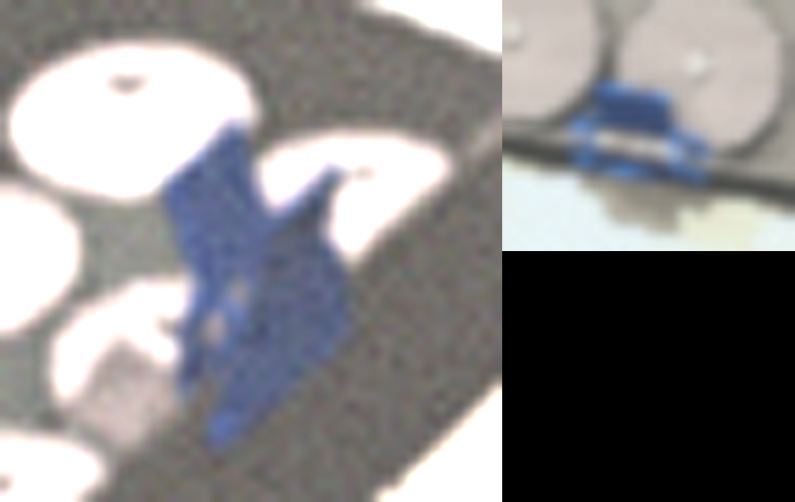

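Zoomed in, tail b's top edge runs (165,187)→(235,125) and tail a's runs (270,215)→(335,170). The jaw's lower edge runs (215,450)→(350,325).

```bash
python3 - <<'E'
from h import *
c=lambda x,y:(260+x/11.16-.5,215+y/11.16-.5)
P=lambda a,z:onz("side",*c(*a),z).round(1)
for t in [((165,187),(235,125)),((270,215),(335,170))]: 
  p,q=P(t[0],147),P(t[1],147); print("tail",p,q,(p+q)/2,np.linalg.norm(p-q))
p,q=P((215,450),73),P((350,325),73); print("jaw",p,q,(p+q)/2,np.linalg.norm(p-q),np.degrees(np.arctan2(-(p-q)[0],(p-q)[1])))
# top: tail b top edge
k=lambda x,y:(250+(x-502)/(9*.93)-.5,175+y/(9*.93)-.5)
p,q=onz("top",*k(600,83),147),onz("top",*k(670,97),147); print("top tail b",p,q,(p+q)/2)
p,q=onz("top",*k(578,172),105),onz("top",*k(708,180),105);print("top near body edge z~105",p,q)
E
```

```text
tail [532.9 218.8 147. ] [529.6 186.9 147. ] [531.25 202.85 147.  ] 32.07023542164915
tail [501.4 217.4 147. ] [495.2 192.9 147. ] [498.3  205.15 147.  ] 25.272316870441458
jaw [514.2 233.7  73. ] [506.6 171.2  73. ] [510.4  202.45  73.  ] 62.96038436985594 -6.933128127853625
top tail b [537.97845047 212.6854364  147.        ] [532.93026379 183.1289249  147.        ] [535.45435713 197.90718065 147.        ]
top near body edge z~105 [505.85141564 225.38610165 105.        ] [504.06794129 169.58289069 105.        ]
```

{"name": "move_arm", "arguments": {
  "series": [
    [[0.0036,0.0013,0.05],-0.0065],
    [[0.0036,0.0013,0.1],-0.0065],
    [[0.0036,0.0013,0.14],-0.0065],
    [[0.0036,0.0013,0.14],-0.0065]
  ]
}}

```text
clock: 1.95
eef_pos: [513.5, 196.7, 147.3]
tool_rot: [-3.137, 0.009, 1.442]
force: [-0.2, 0.5, 0.6]
width: 85.4
```

```bash
python3 - <<'E'
from h import *
go((514.5,201,115),-7.2)
s=get_image("side"); cv2.imwrite("pics/side2.png",s)
d=cv2.resize(s[170:270,220:350],None,fx=6,fy=6,interpolation=cv2.INTER_CUBIC); cv2.imwrite("pics/crop3.png",cv2.convertScaleAbs(d,alpha=1.7,beta=20))
E
```

```text
clock 1.95 tcp [513.5 196.7 147.3] rot [-3.1372  0.0085  1.4424] F [-0.2  0.5  0.6] w 85.4 q [-0.67  0.63  0.39  1.88 -0.35  0.7  -0.21]
yang -7.36 shift [0.0046 0.0006 0.0323] turn -0.0028
```

View pics/crop3.png

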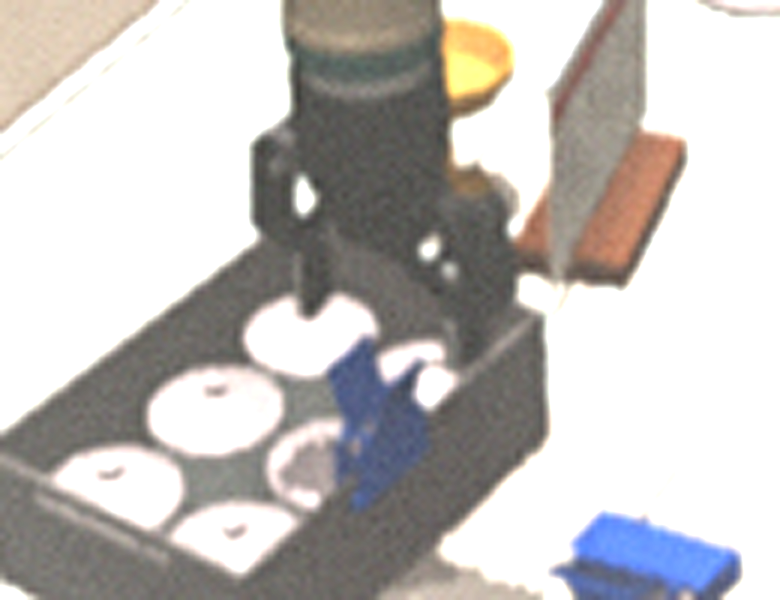

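The open fingertips are at crop (312,315) and (468,358), with the tails between them at (352,356) and (398,377). I'll compare finger and tail positions in this same view.

```bash
python3 - <<'E'
from h import *
c=lambda x,y:(220+x/6-.5,170+y/6-.5)
p,q=onz("side",*c(312,313),160),onz("side",*c(468,356),160); print(p,q,(p+q)/2,np.linalg.norm(p-q))
a,b=onz("side",*c(350,357),147),onz("side",*c(398,380),147);print(a,b,(a+b)/2)
print(np.array(proj("side",(513.5,196.7,160))))
E
```

```text
[555.36738613 195.55583092 160.        ] [467.15008445 193.57825936 160.        ] [511.25873529 194.56704514 160.        ] 88.23946455980972
[528.87890799 204.67824299 147.        ] [497.86513882 210.78181372 147.        ] [513.37202341 207.73002836 147.        ]
[283.3487085  225.40833809]
```

{"name": "move_arm", "arguments": {
  "series": [
    [[0.0066,0.0013,0.016],-0.003],
    [[0.0066,0.0013,0.032],-0.003],
    [[0.0066,0.0013,0.032],-0.003]
  ]
}}

```text
clock: 2.38
eef_pos: [516.6, 203.1, 116.3]
tool_rot: [-3.139, 0.008, 1.445]
force: [0.1, -0.2, -0.2]
width: 84.9
```

```bash
python3 - <<'E'
from h import *
go((515.5,203,115),-7.2)
E
```

```text
clock 2.375 tcp [516.6 203.1 116.3] rot [-3.1392  0.0075  1.4453] F [ 0.1 -0.2 -0.2] w 84.9 q [-0.66  0.68  0.36  1.89 -0.37  0.64 -0.19]
yang -7.19 shift [-0.0003 -0.0011  0.0013] turn 0.0001
```

{"name": "move_arm", "arguments": {
  "series": [
    [[0,-0.001,0.001],0],
    [[0,-0.001,0.001],0],
    [[0,-0.001,0.001],0],
    [[0,-0.001,0.001],0],
    [[0,-0.001,0.001],0]
  ],
  "claw": 0
}}

```text
clock: 3.0
eef_pos: [515.5, 203.3, 115.3]
tool_rot: [-3.139, 0.008, 1.445]
force: [-0.9, 0.7, 0.4]
width: 13.8
```

{"name": "move_arm", "arguments": {
  "series": [
    [[0,0,0],0],
    [[0,0,0],0],
    [[0,0,0],0]
  ]
}}

```text
clock: 3.38
eef_pos: [515.5, 203.2, 115.3]
tool_rot: [-3.139, 0.008, 1.445]
force: [-0.3, -0.2, -0.3]
width: 13.9
```

```bash
python3 - <<'E'
from h import *
go((515.5,203,115),-7.2)
s=get_image("side"); cv2.imwrite("pics/side3.png",s)
d=cv2.resize(s[190:260,240:330],None,fx=8,fy=8,interpolation=cv2.INTER_CUBIC); cv2.imwrite("pics/crop4.png",cv2.convertScaleAbs(d,alpha=1.7,beta=20))
E
```

```text
clock 3.375 tcp [515.5 203.2 115.3] rot [-3.139   0.0075  1.4454] F [-0.3 -0.2 -0.3] w 13.9 q [-0.66  0.68  0.36  1.9  -0.37  0.64 -0.19]
yang -7.19 shift [-0.0002  0.      0.0003] turn 0.0002
```

View pics/crop4.png

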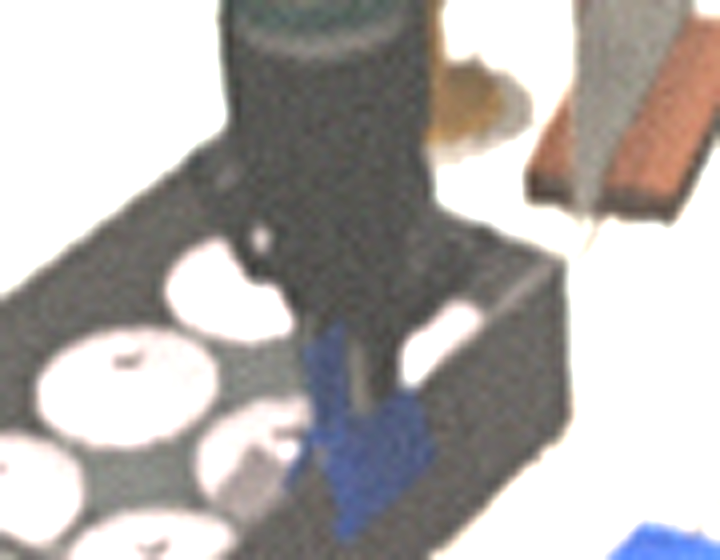

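The fingers hold both tails: tail b is at (325,365) with the near finger at (375,390). The width is 13.9 mm against a nominal 16, so I'll lift and check.

{"name": "move_arm", "arguments": {
  "series": [
    [[0,0,-0.01],0],
    [[0,0,-0.03],0],
    [[0,0,-0.06],0],
    [[0,0,-0.1],0],
    [[0,0,-0.14],0]
  ]
}}

```text
clock: 4.05
eef_pos: [515.9, 204.1, 257.2]
tool_rot: [-3.139, 0.007, 1.445]
force: [0.4, 0.6, -0.9]
width: 14.0
```

```bash
python3 - <<'E'
from h import *
go((560.7,-153.2,290),9.5)
s=get_image("side"); cv2.imwrite("pics/side4.png",s); t=get_image("top"); cv2.imwrite("pics/top4.png",t)
d=cv2.resize(s[130:230,230:350],None,fx=6,fy=6,interpolation=cv2.INTER_CUBIC); cv2.imwrite("pics/crop5.png",cv2.convertScaleAbs(d,alpha=1.7,beta=20))
E
```

```text
clock 4.05 tcp [515.9 204.1 257.2] rot [-3.1394  0.0074  1.4451] F [ 0.4  0.6 -0.9] w 14.0 q [-0.74  0.5   0.47  1.76 -0.26  0.95 -0.29]
yang -7.2 shift [-0.3491  0.0891 -0.0304] turn -0.2915
```

View pics/crop5.png

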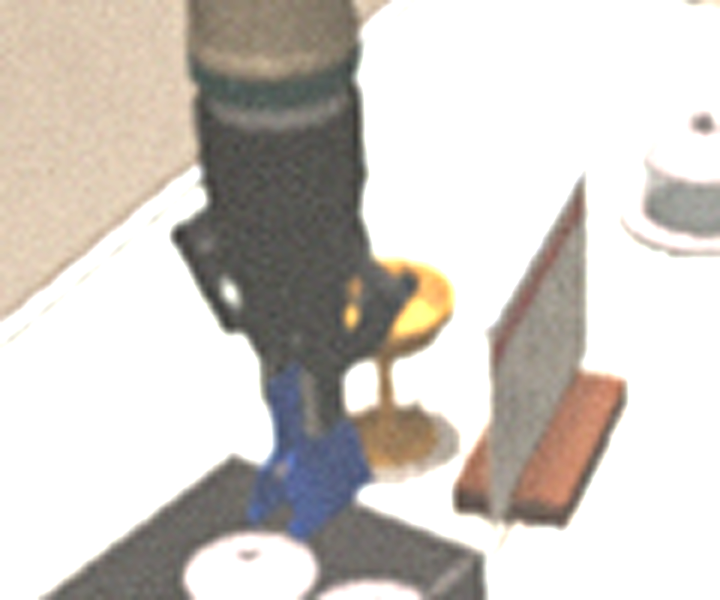

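The clip is off the rim and gaping, with the jaw tips at (255,520) and (292–372,535–475). The card's top edge runs from (493,330) to (585,180) in this crop.

```bash
python3 - <<'E'
from h import *
c=lambda x,y:(230+x/6-.5,130+y/6-.5)
P=lambda a,z:onz("side",*c(*a),z)
l,r=P((493,330),160),P((585,178),160); print("card",l,r,(l+r)/2,np.linalg.norm(l-r),np.degrees(np.arctan2((l-r)[1],(l-r)[0]))-90)
p,q=P((294,537),216),P((372,475),216); print("jaw a",p,q,(p+q)/2,np.linalg.norm(p-q))
p=P((255,520),216);print("jaw b left end",p)
for z in (200,210,220,230): print(z, P((255,520),z).round(), P((294,537),z).round())
print("pin proj expected", (np.array(proj("side",(514,204,249)))-[230,130]+.5)*6)
t=cv2.imread("pics/top4.png"); e=cv2.resize(t[160:215,310:410],None,fx=7.9,fy=7.9,interpolation=cv2.INTER_CUBIC); cv2.imwrite("pics/crop6.png",cv2.convertScaleAbs(e,alpha=1.5,beta=15))
E
```

```text
card [540.00776567 -44.94870079 160.        ] [ 567.85343913 -227.48497903  160.        ] [ 553.9306024  -136.21683991  160.        ] 184.64797427777464 8.673528786690355
jaw a [501.49487613 239.31262991 216.        ] [492.5576529 178.7576311 216.       ] [497.02626452 209.03513051 216.        ] 61.21096176243485
jaw b left end [525.34497852 235.30068732 216.        ]
200 [538. 217. 200.] [513. 221. 200.]
210 [530. 228. 210.] [506. 232. 210.]
220 [522. 240. 220.] [499. 244. 220.]
230 [515. 252. 230.] [491. 255. 230.]
pin proj expected [304.07378955 435.18827546]
```

View pics/crop6.png

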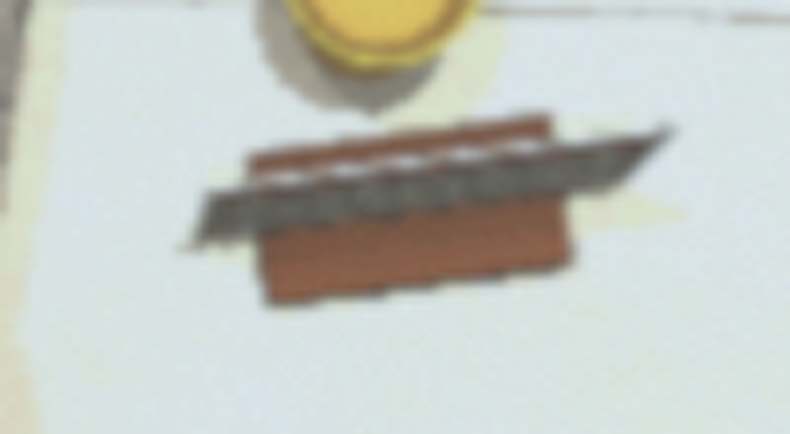

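In the top view the card's top edge runs (207,190)→(672,128), and the foot's corners are (248,155), (550,113), (572,265) and (268,303).

```bash
python3 - <<'E'
from h import *
c=lambda x,y:(310+x/7.9-.5,160+y/7.9-.5)
P=lambda a,z:onz("top",*c(*a),z)
l,r=P((207,190),160),P((672,128),160); print("edge",l,r,(l+r)/2,np.linalg.norm(l-r),np.degrees(np.arctan2((l-r)[1],(l-r)[0]))-90)
F=[P(a,22) for a in((248,155),(550,113),(572,265),(268,303))]; print("foot",np.mean(F,0))
for i in (0,1): a,b=F[[0,3][i]],F[[1,2][i]]; print(np.linalg.norm(a-b),np.degrees(np.arctan2((a-b)[1],(a-b)[0]))-90)
print([np.linalg.norm(F[0]-F[3]),np.linalg.norm(F[1]-F[2])])
k=lambda x,y:(230+x/6-.5,130+y/6-.5)
# foot near-left top corners in side view
print("side foot",[onz("side",*k(*a),22).round(1) for a in((457,490),(563,510),(627,378))])
for y in (-49,-153,-256): print((np.array(proj("side",(560+(-153-y)*.16,y,160)))-[230,130]+.5)*6)
E
```

```text
edge [546.86839499 -48.26631997 160.        ] [ 581.09435535 -254.14240801  160.        ] [ 563.98137517 -151.20436399  160.        ] 208.7016530650763 9.438838248883087
foot [ 564.06439248 -151.72598185   22.        ]
147.49185160655057 9.781650857120269
147.31310207665422 8.899973061371696
[np.float64(72.43079470517391), np.float64(74.70061223204245)]
side foot [array([579.4, -68.1,  22. ]), array([512.1, -76.5,  22. ]), array([ 537.2, -225. ,   22. ])]
[490.93035588 325.25241593]
[544.1365629  235.55923709]
[591.80410959 155.20293976]
```

```bash
python3 - <<'E'
from h import *
go((563,-151.5,262),9.4)
E
```

```text
clock 4.15 tcp [518.9 204.8 260.3] rot [3.1361e+00 2.8000e-03 1.4450e+00] F [ 1.3  0.6 -0.3] w 13.8 q [-0.74  0.5   0.47  1.76 -0.26  0.95 -0.29]
yang -7.2 shift [-3.479e-01  8.840e-02 -3.000e-04] turn -0.2898
```

{"name": "move_arm", "arguments": {
  "series": [
    [[-0.045,0.01,0],-0.06],
    [[-0.09,0.022,0],-0.12],
    [[-0.14,0.035,0],-0.18],
    [[-0.19,0.048,0],-0.24],
    [[-0.24,0.06,0],-0.289]
  ]
}}

```text
clock: 4.78
eef_pos: [548.1, -42.4, 261.1]
tool_rot: [3.137, 0.004, 1.736]
force: [1.5, 0.4, -0.4]
width: 13.9
```

```bash
python3 - <<'E'
from h import *
go((563,-151.5,262),9.4)
E
```

```text
clock 4.775 tcp [548.1 -42.4 261.1] rot [3.1375 0.004  1.7359] F [ 1.5  0.4 -0.4] w 13.9 q [-0.25  0.47  0.4   1.78 -0.22  0.93  0.41]
yang 9.46 shift [-0.1101 -0.0032 -0.0004] turn 0.001
```

{"name": "move_arm", "arguments": {
  "series": [
    [[-0.05,-0.001,0],0.001],
    [[-0.09,-0.003,0],0.001],
    [[-0.11,-0.003,0],0.001],
    [[-0.11,-0.003,0],0.001],
    [[-0.11,-0.003,0],0.001]
  ]
}}

```text
clock: 5.4
eef_pos: [563.2, -148.9, 261.2]
tool_rot: [3.138, 0.002, 1.737]
force: [0.5, -0.4, -1.1]
width: 14.3
```

```bash
python3 - <<'E'
from h import *
s=get_image("side"); cv2.imwrite("pics/side5.png",s)
go((563,-151.5,187),9.4)
d=cv2.resize(s[120:225,270:370],None,fx=5.7,fy=5.7,interpolation=cv2.INTER_CUBIC); cv2.imwrite("pics/crop7.png",cv2.convertScaleAbs(d,alpha=1.5,beta=0))
E
```

```text
clock 5.45 tcp [ 563.3 -148.8  261.3] rot [3.1378e+00 2.2000e-03 1.7380e+00] F [ 0.4  1.5 -0.4] w 13.6 q [-0.05  0.52  0.4   1.69 -0.24  0.98  0.6 ]
yang 9.58 shift [-0.0025 -0.001   0.0743] turn 0.0032
```

View pics/crop7.png

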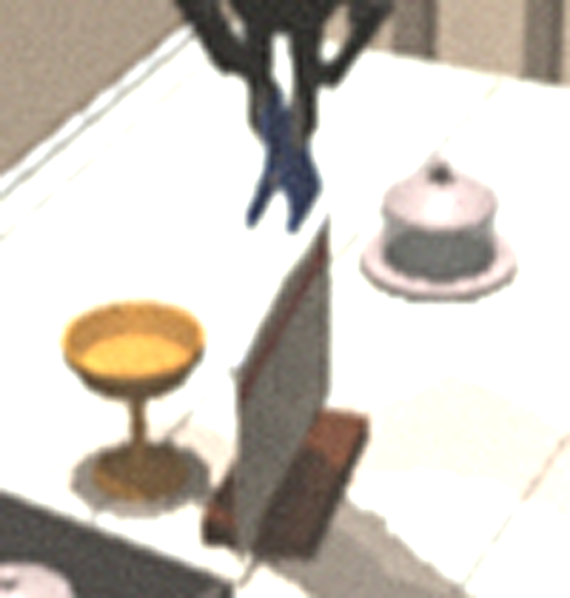

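The clip gapes above the card: its +y jaw-tip corners are at (252,222) and (292,230), and the card's top corners are at (238,372) and (328,212). I'll compare them in this one view.

```bash
python3 - <<'E'
from h import *
c=lambda x,y:(270+x/5.7-.5,120+y/5.7-.5)
P=lambda a,z:onz("side",*c(*a),z)
l,r=P((238,372),160),P((328,212),160); u=(l-r)/np.linalg.norm(l-r); print("card",l,r,(l+r)/2,np.linalg.norm(l-r),np.degrees(np.arctan2(u[1],u[0]))-90)
t=np.radians(9.5); ey=np.array([-np.sin(t),np.cos(t),0]); ex=np.array([np.cos(t),np.sin(t),0])
for z in(216,220,224):
  b,a=P((252,222),z),P((292,230),z); a2=P((322,187),z)
  m=(a+b)/2; print(z,"b",b.round(1),"a",a.round(1),"gap",np.linalg.norm(a-b).round(1),"clip ctr",(m-30*ey).round(1),"a right",a2.round(1),np.linalg.norm(a-a2).round(1), "x off vs card line",((m-l)@ex).round(1),"y off from left end",((m-30*ey-l)@ey).round(1))
E
```

```text
card [540.52493407 -42.8543741  160.        ] [ 575.8120376 -244.8734605  160.       ] [ 558.16848583 -143.8639173   160.        ] 205.0777680441615 9.908016974058555
216 b [ 568.9 -121.   216. ] a [ 542.4 -122.1  216. ] gap 26.6 clip ctr [ 560.6 -151.2  216. ] a right [ 549.3 -179.6  216. ] 57.9 x off vs card line 1.9 y off from left end -110.1
220 b [ 565.6 -114.5  220. ] a [ 539.2 -115.6  220. ] gap 26.4 clip ctr [ 557.3 -144.7  220. ] a right [ 546.1 -172.8  220. ] 57.6 x off vs card line -0.2 y off from left end -103.2
224 b [ 562.3 -108.   224. ] a [ 536.  -109.1  224. ] gap 26.3 clip ctr [ 554.1 -138.2  224. ] a right [ 542.8 -166.   224. ] 57.3 x off vs card line -2.3 y off from left end -96.2
```

{"name": "move_arm", "arguments": {
  "series": [
    [[-0.001,0,0.02],0.002],
    [[-0.001,0,0.035],0.002],
    [[-0.001,0,0.045],0.002],
    [[-0.001,0,0.055],0.002],
    [[-0.001,0,0.055],0.002]
  ]
}}

```text
clock: 6.08
eef_pos: [563.3, -149.6, 205.6]
tool_rot: [3.139, 0.002, 1.736]
force: [0.4, -0.6, 0.0]
width: 13.8
```

```bash
python3 - <<'E'
from h import *
go((563.3,-149.5,187),9.5)
E
```

```text
clock 6.075 tcp [ 563.3 -149.6  205.6] rot [3.1391e+00 1.7000e-03 1.7360e+00] F [ 0.4 -0.6  0. ] w 13.8 q [-0.03  0.59  0.37  1.75 -0.27  0.85  0.63]
yang 9.47 shift [ 0.0002 -0.      0.0186] turn -0.0006
```

{"name": "move_arm", "arguments": {
  "series": [
    [[0,0,0.006],0],
    [[0,0,0.012],0],
    [[0,0,0.018],0],
    [[0,0,0.0185],0],
    [[0,0,0.0185],0]
  ]
}}

```text
clock: 6.7
eef_pos: [563.4, -149.8, 187.1]
tool_rot: [3.139, 0.002, 1.736]
force: [0.2, -0.7, -0.3]
width: 13.8
```

```bash
python3 - <<'E'
from h import *
s=get_image("side"); cv2.imwrite("pics/side6.png",s)
go((563.3,-149.5,187),9.5)
d=cv2.resize(s[135:200,290:350],None,fx=9,fy=9,interpolation=cv2.INTER_CUBIC); d=cv2.convertScaleAbs(d,alpha=1.4,beta=0)
t=get_image("top"); cv2.imwrite("pics/top6.png",t); e=cv2.resize(t[140:215,320:400],None,fx=3.2,fy=3.2)
H=np.zeros((585,540+256,3),np.uint8);H[:,:540]=d;H[:240,540:]=e;cv2.imwrite("pics/crop8.png",H)
E
```

```text
clock 6.75 tcp [ 563.5 -149.8  187.2] rot [3.1387e+00 1.9000e-03 1.7359e+00] F [ 0.1 -0.4 -1.1] w 14.0 q [-0.02  0.61  0.36  1.77 -0.28  0.81  0.64]
yang 9.46 shift [ 0.0003 -0.0001  0.0002] turn -0.0007
```

View pics/crop8.png

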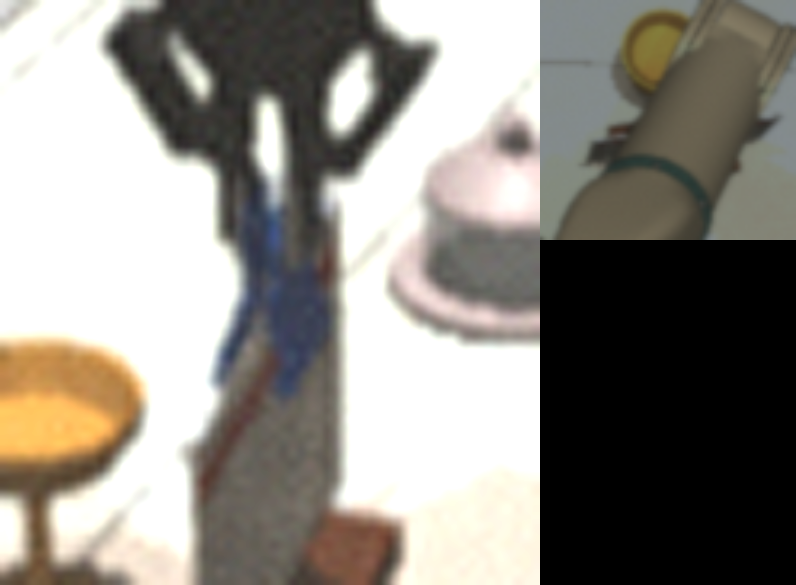

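The jaws straddle the card: +y tip corners are at (220,382) behind and (287,395) in front, and the card's left top corner is at (193,452). One numeric check on clearance follows.

```bash
python3 - <<'E'
from h import *
c=lambda x,y:(290+x/9-.5,135+y/9-.5)
P=lambda a,z:onz("side",*c(*a),z)
t=np.radians(9.5); ey=np.array([-np.sin(t),np.cos(t),0]); ex=np.array([np.cos(t),np.sin(t),0])
l=P((193,452),160); print(l)
for z in(143,146,149):
  b,a=P((220,382),z),P((287,395),z); print(z,"b",((b-l)@ex).round(1),"a",((a-l)@ex).round(1),"y ctr",(((a+b)/2-l)@ey-30).round(1))
s=read_state(); print(s["clock"],s["force"],s["torque"],s["width"])
E
```

```text
[541.60036867 -42.64618721 160.        ]
143 b 13.6 a -14.8 y ctr -107.2
146 b 12.1 a -16.2 y ctr -102.5
149 b 10.6 a -17.6 y ctr -97.7
6.8 [-0.27758977  0.16804828 -0.6125933 ] [0.01605147 0.05906861 0.00238656] 13.959845461243576
```

```bash
python3 -c "
from h import *
print(finish_job()); s=read_state(); print(s['clock'],s['eef_pos'],s['width'])"
```

```text
the job is handed in; nothing more can be done
None
the job is handed in; nothing more can be done
```

I squeezed the blue clip open on the crate's rim, lifted it off still open, and lowered it over the middle of the card's top edge. I handed the job in holding it there, at about 6.8 s on the clock.

**Position at hand-in:**

| Check | Result |
|---|---|
| Jaw depth below the card's edge | about 14 mm each side, worked out from the arm's height, not measured in the picture |
| Centring across the card | within about 2 mm, which leaves about 7 mm clear at the tips on the tighter side |
| Centring along the card | about 2–3 mm from the middle |
| Squareness | tool at 9.46°, against a card angle of about 9.5° (readings 8.9–9.9°) |
| Contact | wrist force about 1 N or less in the last readings, so no sign of touching the card |

**Checks that disagreed:**
- **Finger opening:** it read 13.9 mm, against the stated 16 mm over the tails at the stop. I put this down to soft pads but did not confirm it. The picture showed the jaws fully gaping.
- **Card position:** the two cameras differed by up to 8 mm on where the card's middle is. I set the final position by comparing clip and card in the same side view.
- **Other items:** I did not measure the card's stand or the silverware afterwards. The coupe and sugar bowl looked undisturbed in the last pictures, and the path stayed above everything.

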